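Put two battery packs on charge

TASK

Put the two battery packs on charge: push each pack fully home against the stop at the back of its bay, and only then throw the toggle lever behind that bay fully over to the back, to on. Leave the levers of the empty bays off, and do not disturb the screwdriver and the tin beside the charger.

Things in the scene. Friction and masses are not known exactly. Their poses are not given: they have to be found in the camera images.
- bank: grey charger bank, fixed on the bench, 172 x 204 mm, with 5 bays side by side. Origin on the bench under the stop face the packs butt against; x to the back, y left along the row, z up. Deck 16 mm above the bench from x = -115 mm to the stop face (x = 0). Behind it a solid header, x = 0 to 56 mm, top 57 mm above the bench, carries a toggle lever per bay
- bay_row (a point): foot of the stop face at the middle of the middle bay (bay 3), on the deck; axes as the bank's. Bays 1 to 5 have their centre lines at y = +72, +36, 0, -36, -72 mm from here, parted by ribs 4 mm thick, tops 25 mm above the bench, reaching from the stop face 85 mm forward. Empty bays hold a flat black rubber dust cover, fixed, at most 7 mm thick
- pack_a_mid (a point): dark battery pack, 70 (x) x 29 (y) x 36 mm high, about 0.15 to 0.3 kg, loose, standing on the deck in one of the five bays (a different one each time), 24 to 36 mm short of the stop face; the point is its centre, axes as the bank's. It slides along its bay between the ribs with 1.5 mm play each side; home, its centre is 35 mm in front of the stop face
- pack_b_mid (a point): dark battery pack, 70 (x) x 29 (y) x 36 mm high, about 0.15 to 0.3 kg, loose, standing on the deck in one of the five bays (a different one each time), 24 to 36 mm short of the stop face; the point is its centre, axes as the bank's. It slides along its bay between the ribs with 1.5 mm play each side; home, its centre is 35 mm in front of the stop face
- lever_1 (a joint): toggle lever of bay 1: 0 = off, leaning 0.45 rad towards the front of the bank; 0.9 = on, against its stop, leaning 0.45 rad to the back. It starts within 0.06 of off, takes about 2 N at the tip, and stays wherever it is left (no spring)
- lever_1_tip (a point): tip of the black toggle lever of bay 1, in line with that bay. The lever is 12 mm wide (along the row), 8 mm thick and 40 mm long from its pivot, which lies 28 mm behind the stop face and 56 mm above the bench; at off the tip is 11 mm behind the stop face and 92 mm above the bench, at on it is 45 mm behind
- lever_2 (a joint): toggle lever of bay 2: 0 = off, leaning 0.45 rad towards the front of the bank; 0.9 = on, against its stop, leaning 0.45 rad to the back. It starts within 0.06 of off, takes about 2 N at the tip, and stays wherever it is left (no spring)
- lever_2_tip (a point): tip of the black toggle lever of bay 2, in line with that bay. The lever is 12 mm wide (along the row), 8 mm thick and 40 mm long from its pivot, which lies 28 mm behind the stop face and 56 mm above the bench; at off the tip is 11 mm behind the stop face and 92 mm above the bench, at on it is 45 mm behind
- lever_3 (a joint): toggle lever of bay 3: 0 = off, leaning 0.45 rad towards the front of the bank; 0.9 = on, against its stop, leaning 0.45 rad to the back. It starts within 0.06 of off, takes about 2 N at the tip, and stays wherever it is left (no spring)
- lever_3_tip (a point): tip of the black toggle lever of bay 3, in line with that bay. The lever is 12 mm wide (along the row), 8 mm thick and 40 mm long from its pivot, which lies 28 mm behind the stop face and 56 mm above the bench; at off the tip is 11 mm behind the stop face and 92 mm above the bench, at on it is 45 mm behind
- lever_4 (a joint): toggle lever of bay 4: 0 = off, leaning 0.45 rad towards the front of the bank; 0.9 = on, against its stop, leaning 0.45 rad to the back. It starts within 0.06 of off, takes about 2 N at the tip, and stays wherever it is left (no spring)
- lever_4_tip (a point): tip of the black toggle lever of bay 4, in line with that bay. The lever is 12 mm wide (along the row), 8 mm thick and 40 mm long from its pivot, which lies 28 mm behind the stop face and 56 mm above the bench; at off the tip is 11 mm behind the stop face and 92 mm above the bench, at on it is 45 mm behind
- lever_5 (a joint): toggle lever of bay 5: 0 = off, leaning 0.45 rad towards the front of the bank; 0.9 = on, against its stop, leaning 0.45 rad to the back. It starts within 0.06 of off, takes about 2 N at the tip, and stays wherever it is left (no spring)
- lever_5_tip (a point): tip of the black toggle lever of bay 5, in line with that bay. The lever is 12 mm wide (along the row), 8 mm thick and 40 mm long from its pivot, which lies 28 mm behind the stop face and 56 mm above the bench; at off the tip is 11 mm behind the stop face and 92 mm above the bench, at on it is 45 mm behind
- red_driver: loose screwdriver with red handle, 160 mm, lying beside the bank on its left; a bystander, origin at its middle underneath
- tin: loose flat round tin, 69 mm across, 26 mm high, beside the bank on its right; a bystander, origin under its centre
Mind the look-alikes: they are no part of the job. Leave any green or yellow look-alike of the part that bears pack_a_mid alone.

How it is judged:
By the outcome, as a careful person would: the job done as asked, in the order asked, and still so for the second after the job is handed in, with the robot touching nothing.
It also fails if it takes over 51 s, if anything falls off the work surface, if the arm or the gripper's body presses on something with over 40 N, if the wrist force passes 120 N, or if a joint passes its speed limit or range.

ROBOT

A 6-joint arm with a two-finger parallel gripper is mounted at the origin on a cart in front of the work surface, level with it; the furniture and walls round the work are solid. World frame = base frame: x ahead of the robot, y to its left, z up, the work surface at z = 0. Lengths are in m, angles in rad, forces in N, time in s.
With the tool pointing down it reaches from about 0.35 to 0.85 m from the base axis. Payload 8.1 kg.
Tool frame: the origin (TCP) lies between the finger pads; the fingertips stand 11 mm ahead of it and the grasp point (between the pads) lies 8 mm behind it (robot.tips_ahead is the distance from the TCP to the fingertips, in m); z points along the fingers, y is the line along which they close (so a half turn about z gives the same grasp; the last joint's range is limited). The gripper opens to 93 mm and grips with 3 to 60 N. Pads are 15 mm wide; open, the fingers measure 128 mm over their backs; the gripper's body (75 mm by 188 mm) begins 65 mm behind the grasp point.
Start: joints at [1.144, 0.13, 1.488, -0, 1.523, -0.085], TCP at [0.201, 0.565, 0.23] pointing down, gripper open.
Joint ranges: [-2.96, 2.96], [-0.89, 2.26], [0.02, 2.5], [-1.34, 4.48], [0, 2.73], [-2.66, 2.66]. Speed limits (rad/s): [2.39, 2.39, 2.79, 3.14, 3.14, 3.14].

INTERFACE

Orientations are given as a rotation vector (axis times angle).
In Python, from plant import robot gives the robot as it stands. The module is installed in compiled form; this text tells all that it offers.
- The arm moves only by the tool move_arm, never from a script. Its argument "deltas" is one flat list of numbers, 7 for each row, row after row: the shift along the tool's x, y, z in m, then the turn, a rotation vector about the tool's x, y, z in rad, then the opening, from 0 (shut) to 1 (fully open). A call has 1 to 12 rows; each row is the pose to reach, as a shift and turn from the pose commanded when the call began, along the tool's axes at that moment; what a row does not reach only later rows make up. A row lasts 1/8 s, in which the tool goes at most 62.5 mm and 10.7 degrees, less where a joint would pass 70% of its speed; a pose out of reach is approached as far as the arm can. A call with a gripper value outside its range is refused whole. The fingers move at their own pace and stop on an object; "squeeze" is the grip in N (left out, the last holds). Time passes only in rows, so rows that repeat a pose let the fingers close. It gives the time, the measured TCP pose, the force, the opening and the grip force at its end, in the units of the state.
- robot.read_state(): the state, without advancing time (a new reading comes with each control period).
- robot.read_camera(name): name is "side" or "top"; returns (picture, depth): 384x512x3 uint8, red, green, blue; 384x512 float32, m along the optical axis (not along the pixel's ray), 0 where there is no reading.
- robot.camera_model(name): a dict with "K" (3x3 intrinsics, pixels), "R" (3x3) and "t" (3): a world point X has camera coordinates R X + t. Camera axes: x right, y down, z forward; pixel columns grow to the right and rows downward; lengths in m; the calibration is good to about 2 mm. A picture is of the moment at which its call begins. camera_model takes no time and is no camera call.
- robot.close_job(): hands the job in; it is judged then, once.
Trained networks look in the newest picture that a camera, given by its name, has taken for a name from the list of things; names that differ only in an ending like _2 or _b are one class to them, and where a whole thing is asked for, a point or a joint stands for the part that bears it (a point fixed in the world has none). Each returns a list of dicts, best first, with "confidence" (0 to 1); they miss things now and then, are a little off and sometimes report something else, mostly with a low value. They report only what shows in the picture. A call takes as long as a camera call. They do not tell look-alikes from the thing itself.
- robot.recognise(camera, label): "uv" ([column, row] in pixels, amid what is visible of it).
The state is a dict: "t": time; "q": joint angles; "dq": joint speeds; "joint_torque": joint torques, N m; "tool_pos": TCP position; "orientation": TCP orientation; "force": force on the tool from outside, world axes, zero at the start; "wrist_torque": the same for the moment, N m; "opening": finger opening in m; "gripper_force": force on a finger pad.
Only numpy, scipy, OpenCV 4.12 (cv2) and the standard library are available. Lean on these libraries where they do the work, as an engineer would, in place of code of your own. Each camera call takes 0.05 s, during which the arm holds its last target. There are 200 camera calls.

## Working session

There is one attempt and no reset: what is moved stays moved. The work goes in short steps, Python scripts to look and compute and a tool call to move; the robot and the scene stay as the last step left them, time stands still between calls to the robot, and variables do not carry over. Pictures are saved under pics/ and viewed, at most 10 in all, crops included, and the job is handed in when it is done.

Besides the shell and the picture viewer there is one more tool, called as name(argument=value, ...), one argument or row to a line, values as JSON. move_arm: Moves the arm, as the interface text tells. Its arguments: {"type":"object","properties":{"deltas":{"type":"array","items":{"type":"number"}},"squeeze":{"type":"number"}},"required":["deltas"]}

```bash
mkdir -p pics; cat > h.py <<'E'
import numpy as np, cv2
from plant import robot
def pts(cam,depth):
    m=robot.camera_model(cam);K,R,t=map(np.array,(m["K"],m["R"],m["t"]))
    v,u=np.mgrid[:384,:512]
    c=np.stack([(u-K[0,2])/K[0,0]*depth,(v-K[1,2])/K[1,1]*depth,depth],-1)
    return (c-t)@R
def proj(cam,X):
    m=robot.camera_model(cam);c=np.array(m["R"])@X+np.array(m["t"]);p=np.array(m["K"])@c;return p[:2]/p[2]
E
python3 - <<'E'
from h import *
s=robot.read_state();print(s["t"],s["tool_pos"],s["orientation"],s["opening"])
for c in("top","side"):
    im,d=robot.read_camera(c);cv2.imwrite(f"pics/{c}0.png",im[...,::-1]);np.save(c+"0.npy",d)
    P=pts(c,d)
    for l in("pack_a_mid","lever_1","bank","red_driver","tin"):
        for r in robot.recognise(c,l)[:7]:
            u,v=np.round(r["uv"]).astype(int);print(c,l,round(r["confidence"],2),u,v,P[v,u].round(3))
E
```

```text
0.0 [0.20088094 0.56479959 0.22859471] [-5.34260933e-01 -3.09538330e+00  2.78716327e-03] 0.09308462041196906
top pack_a_mid 0.87 229 178 [0.54  0.089 0.055]
top pack_a_mid 0.85 160 206 [0.475 0.252 0.039]
top pack_a_mid 0.58 198 243 [0.389 0.161 0.039]
top pack_a_mid 0.58 244 244 [0.387 0.054 0.039]
top bank 0.82 260 163 [0.375 0.033 1.057]
top red_driver 0.88 200 180 [0.539 0.16  0.031]
top tin 0.89 320 194 [ 0.506 -0.128  0.024]
side pack_a_mid 0.98 248 196 [0.536 0.084 0.052]
side pack_a_mid 0.89 195 180 [0.474 0.233 0.031]
side pack_a_mid 0.63 171 207 [0.385 0.154 0.034]
side pack_a_mid 0.6 187 236 [0.379 0.051 0.029]
side lever_1 0.58 297 194 [0.609 0.006 0.079]
side lever_1 0.44 267 237 [ 0.501 -0.054  0.051]
side bank 0.77 286 222 [ 0.579 -0.003  0.023]
side red_driver 0.85 226 192 [0.52  0.161 0.023]
side tin 0.95 291 273 [ 0.502 -0.136  0.027]
side tin 0.39 288 221 [ 0.582 -0.005  0.026]
```

View pics/top0.png

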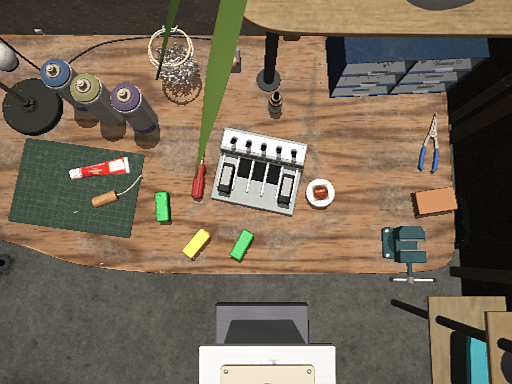

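View pics/side0.png

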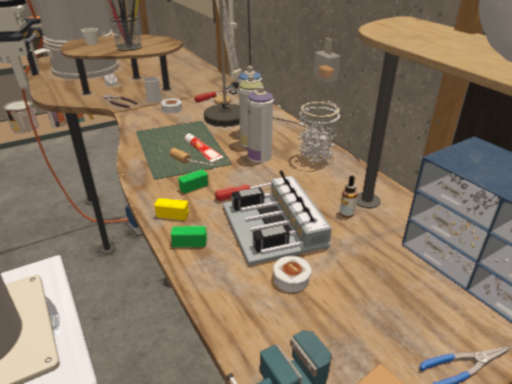

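The top view shows the bank at about (260,170), rotated clockwise. Packs are in the leftmost bay (227,178) and the rightmost bay (286,190). The driver is close on the left at (198,180), and the tin is on the right at (320,194). The green and yellow blocks in front are look-alikes. The side view agrees.

```bash
cat > fit.py <<'E'
from h import *
from scipy.optimize import minimize
d=np.load("top0.npy");P=pts("top",d);im=cv2.imread("pics/top0.png")
hsv=cv2.cvtColor(im,cv2.COLOR_BGR2HSV)
z=P[...,2]; m=((z>.008)&(z<.07)&(np.abs(P[...,0]-.57)<.14)&(np.abs(P[...,1]-.02)<.16)).astype(np.uint8)
m[(hsv[...,1]>120)]=0
n,l,st,_=cv2.connectedComponentsWithStats(m,connectivity=4)
k=1+np.argmax(st[1:,4]);Q=P[l==k];print(st[k])
r=cv2.minAreaRect(Q[:,:2].astype(np.float32)*1000);print("rect mm",r)
# model height fit, only low parts
def H(x,y):
    h=np.zeros_like(x);b=np.abs(y)<.102
    h[b&(x>-.115)&(x<0)]=.016;h[b&(x>=0)&(x<.056)]=.057
    return h
A=P[(np.abs(P[...,0]-.57)<.16)&(np.abs(P[...,1]-.02)<.13)&(z<.12)&(z>-.02)]
def cost(p):
    c,s=np.cos(p[2]),np.sin(p[2]);D=A[:,:2]-p[:2];x=c*D[:,0]+s*D[:,1];y=-s*D[:,0]+c*D[:,1]
    return np.minimum(np.abs(A[:,2]-H(x,y)),.03).sum()
best=min((minimize(cost,[.585+dx,.02,a],method="Nelder-Mead",options=dict(initial_simplex=[[.585+dx,.02,a],[.6+dx,.02,a],[.585+dx,.035,a],[.585+dx,.02,a+.1]])) for a in(-.4,-.3,-.2,-.1,0,.1,.2) for dx in(-.02,0,.02)),key=lambda r:r.fun)
p=best.x;print("fit x y yaw",p,best.fun/len(A))
np.save("bank.npy",p)
c,s=np.cos(p[2]),np.sin(p[2])
D=P[...,:2]-p[:2];bx=c*D[...,0]+s*D[...,1];by=-s*D[...,0]+c*D[...,1]
for i,yy in enumerate([.072,.036,0,-.036,-.072]):
    w=(np.abs(by-yy)<.012)&(z>.046)&(z<.056)&(bx<-.005)&(bx>-.13)
    w2=(np.abs(by-yy)<.012)&(z>.066)&(z<.12)
    print(i+1,w.sum(),(bx[w].min(),bx[w].max(),by[w].min(),by[w].max(),np.median(z[w])) if w.any() else "", "lever",w2.sum(),(bx[w2].mean(),by[w2].mean(),z[w2].max()) if w2.any() else "")
h=(bx>.002)&(bx<.054)&(np.abs(by)<.1)&(z<.065)&(z>.05);print("hdr z",np.median(z[h]))
g=im.copy()
def q(x,y,zz): 
    return tuple(np.round(proj("top",np.array([p[0]+c*x-s*y,p[1]+s*x+c*y,zz]))*8).astype(int).tolist())
big=cv2.resize(im[115:225,195:345],None,fx=5,fy=5,interpolation=cv2.INTER_CUBIC)
def L(a,b,col):
    f=lambda a:tuple(int((v/8-o)*5+2) for v,o in zip(a,(195,115)));cv2.line(big,f(a),f(b),col,1)
for x,zz in((-.115,.016),(0,.057),(.056,.057)): L(q(x,-.102,zz),q(x,.102,zz),(0,255,255))
for y in(-.102,-.072,-.036,0,.036,.072,.102): L(q(-.115,y,.016),q(0,y,.016),(255,0,255))
cv2.imwrite("pics/top_fit.png",big)
E
python3 fit.py
```

```text
[ 210  127   98   88 5982]
rect mm ((561.3654174804688, 20.71875), (204.33938598632812, 172.03018188476562), 78.0749740600586)
fit x y yaw [ 0.5899356   0.01457159 -0.21247514] 0.005237484946422094
1 283 (np.float64(-0.0984007114721917), np.float64(-0.028693481607935924), np.float64(0.06004406947604109), np.float64(0.08398606474142607), np.float64(0.05298170634178018)) lever 27 (np.float64(0.016295066633713363), np.float64(0.07140651211361294), np.float64(0.09718467488140654))
2 0  lever 81 (np.float64(0.13909237846264372), np.float64(0.032430442037465784), np.float64(0.11963804469102775))
3 0  lever 110 (np.float64(0.10903068531797318), np.float64(-0.0023293701039556504), np.float64(0.10299501424782778))
4 0  lever 23 (np.float64(0.017235190032732117), np.float64(-0.035972600395448716), np.float64(0.09636525867102778))
5 280 (np.float64(-0.09513069645815019), np.float64(-0.02459681672139364), np.float64(-0.08397082584823212), np.float64(-0.06019301771020849), np.float64(0.05300177020854904)) lever 27 (np.float64(0.01608776735848782), np.float64(-0.07137802280339696), np.float64(0.09607524984936779))
hdr z 0.0580084077002204
```

View pics/top_fit.png

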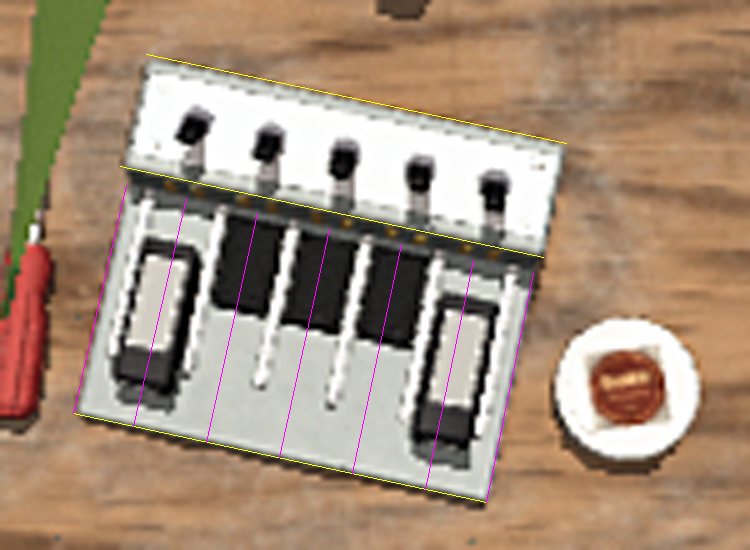

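The yellow and magenta overlay matches the bank edges and bays to about 2 mm. Packs are in bays 1 (front face at bank x ≈ -98) and 5 (≈ -95). All five levers lean towards the front. Next I compute the first approach and check how far away the green streak is.

```bash
cat >> h.py <<'E'
from scipy.spatial.transform import Rotation as Ro
def bank2w(x,y,z):
    p=np.load("bank.npy");c,s=np.cos(p[2]),np.sin(p[2]);return np.array([p[0]+c*x-s*y,p[1]+s*x+c*y,z])
def Rt():
    a=np.load("bank.npy")[2];c,s=np.cos(a),np.sin(a);return np.array([[-s,c,0],[c,s,0],[0,0,-1.]])
def delta(x,y,z):
    s=robot.read_state();R0=Ro.from_rotvec(s["orientation"])
    return R0.inv().apply(bank2w(x,y,z)-s["tool_pos"]).round(4),(R0.inv()*Ro.from_matrix(Rt())).as_rotvec().round(4)
def where():
    s=robot.read_state();p=np.load("bank.npy");d=s["tool_pos"]-[p[0],p[1],0];c,q=np.cos(p[2]),np.sin(p[2])
    return s["t"],np.round([c*d[0]+q*d[1],-q*d[0]+c*d[1],d[2]],4),s["force"].round(1)
E
python3 - <<'E'
from h import *
P=pts("top",np.load("top0.npy"))
for u,v in((225,30),(215,80),(205,130),(202,150),(165,50),(260,163),(262,165)):print(u,v,P[v,u].round(2))
print(delta(-.135,.072,.15))
E
```

```text
225 30 [0.58 0.06 0.67]
215 80 [0.55 0.07 0.62]
205 130 [0.51 0.09 0.57]
202 150 [0.49 0.09 0.54]
165 50 [0.85 0.24 0.08]
260 163 [0.38 0.03 1.06]
262 165 [0.58 0.01 0.02]
(array([-0.4078, -0.3346,  0.0796]), array([ 0.    , -0.    ,  1.4415]))
```

```bash
python3 - <<'E'
from h import *
P=pts("top",np.load("top0.npy"));d=np.load("top0.npy")
m=robot.camera_model("top");print("cam",-(np.array(m["R"]).T@np.array(m["t"])))
for v in(2,30,60,90,120,150,156):
    w=np.where((P[v,:,2]>.35)&(d[v]>0)&(np.arange(512)<260))[0]
    if len(w):print(v,w.min(),w.max(),P[v,w.min()].round(3),P[v,w.max()].round(3))
w=(P[...,2]>.35)&(d>0);print(w.sum(),P[w].min(0),P[w].max(0))
for x in((.49,.09,.54),(.58,.06,.67)):print(proj("side",np.array(x)))
E
```

```text
cam [0.37512537 0.03279444 1.05706994]
2 169 259 [0.588 0.106 0.705] [0.786 0.023 0.38 ]
30 165 239 [0.57  0.112 0.69 ] [0.578 0.046 0.676]
60 159 232 [0.552 0.122 0.667] [0.56  0.054 0.651]
90 204 224 [0.548 0.087 0.6  ] [0.54  0.063 0.621]
120 201 214 [0.524 0.093 0.569] [0.519 0.077 0.585]
150 198 204 [0.496 0.101 0.534] [0.494 0.092 0.542]
156 198 202 [0.49  0.101 0.528] [0.489 0.096 0.533]
13179 [ 0.46736496 -0.40396459  0.36699914] [0.79241385 0.12844886 0.71498486]
[215.42072065 -66.8980651 ]
[ 279.64580901 -178.88150839]
```

move_arm(
  deltas=[-0.04, -0.033, 0.01, 0, 0, 0.14, 0, -0.08, -0.066, 0.02, 0, 0, 0.28, 0, -0.12, -0.1, 0.03, 0, 0, 0.42, 0, -0.16, -0.134, 0.04, 0, 0, 0.56, 0, -0.2, -0.167, 0.05, 0, 0, 0.7, 0, -0.24, -0.2, 0.06, 0, 0, 0.84, 0, -0.28, -0.234, 0.07, 0, 0, 0.98, 0, -0.32, -0.267, 0.08, 0, 0, 1.12, 0, -0.36, -0.3, 0.09, 0, 0, 1.26, 0, -0.4, -0.33, 0.1, 0, 0, 1.4, 0, -0.4078, -0.3346, 0.1, 0, 0, 1.4415, 0, -0.4078, -0.3346, 0.1, 0, 0, 1.4415, 0],
)

```text
t: 2.1
tool_pos: [0.4733, 0.1133, 0.1298]
orientation: [-2.445, -1.972, -0.0]
force: [-0.9, 1.2, 0.1]
opening: 0.0005
gripper_force: 0.0
```

```bash
python3 - <<'E'
from h import *
print(where(),delta(-.135,.072,.043))
im,_=robot.read_camera("side");cv2.imwrite("pics/s1.png",cv2.resize(im[100:300,130:380,::-1],None,fx=3,fy=3))
E
```

```text
(2.1, array([-0.1349,  0.0719,  0.1298]), array([-0.9,  1.2,  0.1])) (array([ 0.0001, -0.0001,  0.0868]), array([-0.0003, -0.0003, -0.0005]))
```

View pics/s1.png

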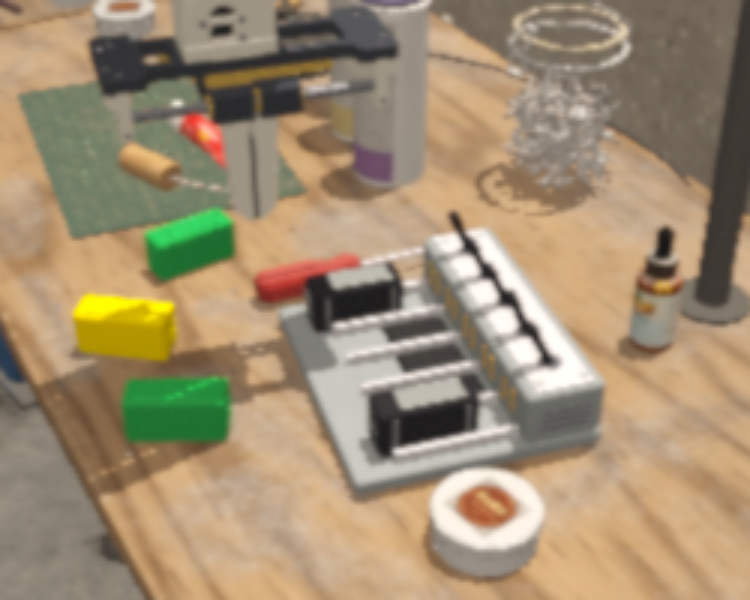

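The gripper, at crop pixel (250,130), hangs in front of the bay 1 pack and is aligned with it. I'll descend and push.

move_arm(
  deltas=[0, 0, 0.03, 0, 0, 0, 0, 0, 0, 0.06, 0, 0, 0, 0, 0, 0, 0.087, 0, 0, 0, 0, 0, 0, 0.087, 0, 0, 0, 0, 0, 0.01, 0.087, 0, 0, 0, 0, 0, 0.015, 0.087, 0, 0, 0, 0, 0, 0.02, 0.087, 0, 0, 0, 0, 0, 0.025, 0.087, 0, 0, 0, 0, 0, 0.03, 0.087, 0, 0, 0, 0, 0, 0.034, 0.087, 0, 0, 0, 0, 0, 0.038, 0.087, 0, 0, 0, 0, 0, 0.038, 0.087, 0, 0, 0, 0],
)

```text
t: 3.65
tool_pos: [0.5106, 0.1053, 0.0428]
orientation: [-2.445, -1.973, -0.0]
force: [-1.3, 0.7, -0.0]
opening: 0.0007
gripper_force: 0.5
```

```bash
cat > look.py <<'E'
from h import *
import sys
print(where())
im,d=robot.read_camera("top");P=pts("top",d);cv2.imwrite("pics/tmp.png",im[...,::-1])
p=np.load("bank.npy");c,s=np.cos(p[2]),np.sin(p[2]);D=P[...,:2]-p[:2];bx=c*D[...,0]+s*D[...,1];by=-s*D[...,0]+c*D[...,1];z=P[...,2]
for i,yy in enumerate([.072,.036,0,-.036,-.072]):
    w=(np.abs(by-yy)<.012)&(z>.046)&(z<.0555)&(bx<-.003)&(bx>-.11)
    l=(np.abs(by-yy)<.012)&(z>.075)&(z<.1)&(bx>0)&(bx<.06)
    print(i+1,w.sum(),np.round([bx[w].min(),bx[w].max()],4) if w.any() else "","lever x",l.sum(),round(bx[l].mean(),4) if l.any() else "")
E
python3 look.py
```

```text
(3.65, array([-0.0967,  0.0719,  0.0428]), array([-1.3,  0.7, -0. ]))
1 0  lever x 1 0.0189
2 0  lever x 4 0.0166
3 0  lever x 24 0.0142
4 0  lever x 19 0.0156
5 267 [-0.0949 -0.0244] lever x 23 0.0146
```

move_arm(
  deltas=[0, 0.003, 0, 0, 0, 0, 0, 0, 0.006, 0, 0, 0, 0, 0, 0, 0.009, 0, 0, 0, 0, 0, 0, 0.009, 0, 0, 0, 0, 0],
)

```text
t: 4.2
tool_pos: [0.5195, 0.1033, 0.0426]
orientation: [2.444, 1.973, 0.001]
force: [-1.6, 0.6, 1.3]
opening: 0.0004
gripper_force: 0.6
```

```bash
python3 look.py; python3 - <<'E'
from h import *
im,_=robot.read_camera("side");cv2.imwrite("pics/s2.png",cv2.resize(im[130:270,190:350,::-1],None,fx=4,fy=4))
E
```

```text
(4.2, array([-0.0875,  0.0719,  0.0426]), array([-1.6,  0.6,  1.3]))
1 0  lever x 0 
2 0  lever x 0 
3 0  lever x 24 0.0144
4 0  lever x 21 0.0162
5 262 [-0.0944 -0.0244] lever x 23 0.0147
```

View pics/s2.png

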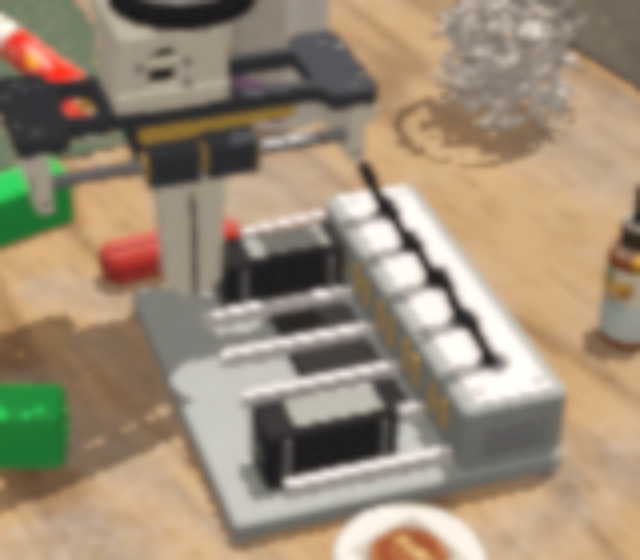

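The bay 1 pack has moved with the finger at (205,230) and its back is close to the stop. I'll continue in small steps and watch the force.

move_arm(
  deltas=[0, 0.002, 0, 0, 0, 0, 0, 0, 0.004, 0, 0, 0, 0, 0, 0, 0.006, 0, 0, 0, 0, 0, 0, 0.006, 0, 0, 0, 0, 0],
)

```text
t: 4.8
tool_pos: [0.5211, 0.103, 0.0425]
orientation: [-2.439, -1.97, 0.01]
force: [-26.8, 3.2, 23.4]
opening: 0.0007
gripper_force: 13.5
```

```bash
cat > side.py <<'E'
from h import *
print(where())
im,d=robot.read_camera("side");P=pts("side",d)
p=np.load("bank.npy");c,s=np.cos(p[2]),np.sin(p[2]);D=P[...,:2]-p[:2];bx=c*D[...,0]+s*D[...,1];by=-s*D[...,0]+c*D[...,1];z=P[...,2]
for i,yy in enumerate([.072,.036,0,-.036,-.072]):
    w=(np.abs(by-yy)<.012)&(z>.042)&(z<.056)&(bx<.0)&(bx>-.11)
    l=(np.abs(by-yy)<.014)&(z>.078)&(z<.1)&(bx>0)&(bx<.06)
    print(i+1,w.sum(),np.round(np.percentile(bx[w],[2,98]),4) if w.any() else "","lever",l.sum(),round(bx[l].mean(),4) if l.any() else "")
E
python3 side.py
```

```text
(4.8, array([-0.086 ,  0.0719,  0.0425]), array([-26.8,   3.2,  23.4]))
1 252 [-0.1001 -0.0011] lever 26 0.0142
2 12 [-0.0013 -0.0001] lever 30 0.0134
3 14 [-0.0012 -0.0001] lever 34 0.0136
4 14 [-0.0008 -0.    ] lever 35 0.0149
5 299 [-0.0946 -0.0005] lever 37 0.0133
```

The force rose with TCP at -86, which puts the finger face at -70, so the pack is home. I'll back off, rise and check.

move_arm(
  deltas=[0, -0.006, 0, 0, 0, 0, 0, 0, -0.02, 0, 0, 0, 0, 0, 0, -0.04, -0.01, 0, 0, 0, 0, 0, -0.06, -0.04, 0, 0, 0, 0, -0.03, -0.07, -0.07, 0, 0, 0, 0, -0.07, -0.06, -0.087, 0, 0, 0, 0, -0.11, -0.055, -0.087, 0, 0, 0, 0, -0.144, -0.055, -0.087, 0, 0, 0, 0, -0.144, -0.055, -0.087, 0, 0, 0, 0],
)

```text
t: 5.98
tool_pos: [0.4404, -0.0286, 0.1296]
orientation: [2.447, 1.969, 0.0]
force: [-0.0, 0.1, -0.5]
opening: 0.0011
gripper_force: 0.0
```

```bash
python3 look.py;python3 side.py; python3 -c "
from h import *
print(delta(-.135,-.072,.043))"
```

```text
(5.975, array([-0.1371, -0.0737,  0.1296]), array([-0. ,  0.1, -0.5]))
1 259 [-0.0706 -0.0035] lever x 22 0.0145
2 0  lever x 22 0.0144
3 0  lever x 24 0.0143
4 0  lever x 20 0.0159
5 0  lever x 22 0.0145
(6.025, array([-0.1371, -0.0726,  0.1296]), array([-0.1,  1. ,  0. ]))
1 197 [-0.0704 -0.0014] lever 18 0.0151
2 12 [-0.002  -0.0002] lever 31 0.0137
3 8 [-0.0015 -0.0001] lever 33 0.0135
4 16 [-0.0014 -0.    ] lever 35 0.0149
5 301 [-0.0947 -0.0007] lever 37 0.0132
(array([-0.0001,  0.0021,  0.0866]), array([ 0.0005, -0.0004, -0.0013]))
```

The bay 1 pack is home (front face at -70.5 mm). Now bay 5.

move_arm(
  deltas=[0, 0, 0.03, 0, 0, 0, 0, 0, 0, 0.06, 0, 0, 0, 0, 0, 0, 0.087, 0, 0, 0, 0, 0, 0.01, 0.087, 0, 0, 0, 0, 0, 0.02, 0.087, 0, 0, 0, 0, 0, 0.027, 0.087, 0, 0, 0, 0, 0, 0.033, 0.087, 0, 0, 0, 0, 0, 0.038, 0.087, 0, 0, 0, 0, 0, 0.043, 0.087, 0, 0, 0, 0, 0, 0.047, 0.087, 0, 0, 0, 0, 0, 0.05, 0.087, 0, 0, 0, 0, 0, 0.0505, 0.087, 0, 0, 0, 0],
)

```text
t: 7.58
tool_pos: [0.4905, -0.0377, 0.0431]
orientation: [2.445, 1.973, 0.0]
force: [-4.1, 0.3, 4.7]
opening: 0.0008
gripper_force: 2.5
```

move_arm(
  deltas=[0, 0.0015, 0, 0, 0, 0, 0, 0, 0.003, 0, 0, 0, 0, 0, 0, 0.0035, 0, 0, 0, 0, 0, 0, 0.0035, 0, 0, 0, 0, 0],
)

```text
t: 8.07
tool_pos: [0.4912, -0.0378, 0.0429]
orientation: [-2.441, -1.971, 0.006]
force: [-20.0, 4.6, 19.5]
opening: 0.0007
gripper_force: 10.7
```

```bash
python3 side.py
```

```text
(8.075, array([-0.0855, -0.072 ,  0.0429]), array([-20. ,   4.6,  19.5]))
1 3 [-0.0029 -0.0003] lever 21 0.0133
2 5 [-0.0009 -0.0002] lever 11 0.0135
3 8 [-0.0012 -0.0001] lever 4 0.0134
4 10 [-0.0013 -0.0001] lever 0 
5 354 [-0.0998 -0.0035] lever 29 0.0137
```

Contact is at the same finger position (-85.5), so the pack is home. I'll back off, rise and verify before the lever.

move_arm(
  deltas=[0, -0.005, 0, 0, 0, 0, 0, 0, -0.03, 0, 0, 0, 0, 0, 0, -0.05, -0.02, 0, 0, 0, 0, 0, -0.055, -0.048, 0, 0, 0, 0, 0, -0.055, -0.048, 0, 0, 0, 0],
)

```text
t: 8.75
tool_pos: [0.442, -0.0272, 0.0931]
orientation: [2.441, 1.97, 0.006]
force: [0.0, 0.2, 0.1]
opening: 0.0003
gripper_force: 0.0
```

```bash
python3 look.py;python3 side.py; python3 -c "
from h import *
print(delta(-.025,-.072,.091))"
```

```text
(8.75, array([-0.1358, -0.072 ,  0.0931]), array([0. , 0.2, 0.1]))
1 254 [-0.0708 -0.0034] lever x 23 0.0151
2 0  lever x 21 0.0139
3 0  lever x 24 0.0145
4 0  lever x 20 0.0157
5 15 [-0.0072 -0.0032] lever x 23 0.0146
(8.8, array([-0.1365, -0.072 ,  0.0917]), array([ 0.8, -0. , -0.6]))
1 127 [-0.0702 -0.0006] lever 0 
2 12 [-0.0021 -0.0001] lever 31 0.0134
3 10 [-0.0015 -0.0002] lever 33 0.0134
4 12 [-0.0013 -0.0001] lever 34 0.0147
5 277 [-0.0698 -0.0041] lever 37 0.0133
(array([ 1.000e-04,  1.123e-01, -1.000e-04]), array([ 0.0018, -0.    , -0.0001]))
```

Both packs are home. Now lever 5.

move_arm(
  deltas=[0, 0.03, 0, 0, 0, 0, 0, 0, 0.07, 0, 0, 0, 0, 0, 0, 0.105, 0, 0, 0, 0, 0, 0, 0.115, 0, 0, 0, 0, 0, 0, 0.122, 0, 0, 0, 0, 0, 0, 0.129, 0, 0, 0, 0, 0, 0, 0.136, 0, 0, 0, 0, 0, 0, 0.142, 0, 0, 0, 0, 0, 0, 0.147, 0, 0, 0, 0, 0, 0, 0.151, 0, 0, 0, 0, 0, 0, 0.154, 0, 0, 0, 0, 0, 0, 0.154, 0, 0, 0, 0],
)

```text
$.deltas: bad value
```

move_arm(
  deltas=[0, 0.0015, 0, 0, 0, 0, 0, 0, 0.003, 0, 0, 0, 0, 0, 0, 0.003, 0, 0, 0, 0, 0],
)

```text
t: 9.22
tool_pos: [0.4426, -0.0274, 0.09]
orientation: [-2.444, -1.973, 0.001]
force: [0.7, 0.0, -0.0]
opening: 0.0005
gripper_force: 0.0
```

```bash
python3 side.py; python3 - <<'E'
from h import *
im,_=robot.read_camera("side");cv2.imwrite("pics/s3.png",cv2.resize(im[130:270,190:350,::-1],None,fx=4,fy=4))
E
```

```text
(9.225, array([-0.1352, -0.0721,  0.09  ]), array([ 0.7,  0. , -0. ]))
1 94 [-0.0689 -0.0006] lever 0 
2 11 [-0.0013 -0.0001] lever 24 0.014
3 8 [-0.0019 -0.0001] lever 32 0.0133
4 6 [-0.0012 -0.0002] lever 34 0.0147
5 278 [-0.0697 -0.0018] lever 37 0.0131
```

View pics/s3.png

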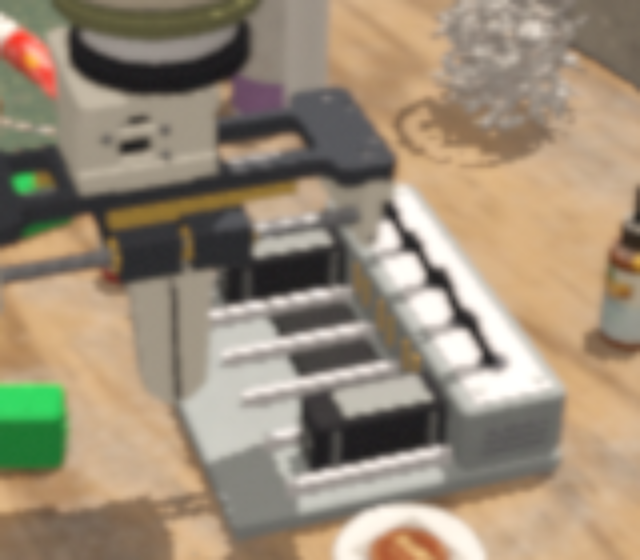

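The first call was refused because of my formatting, so only a 3 mm nudge happened. Pack 5, at (370,420), stands against the header. I'll send the lever move again.

move_arm(
  deltas=[0, 0.03, 0, 0, 0, 0, 0, 0, 0.07, 0, 0, 0, 0, 0, 0, 0.105, 0, 0, 0, 0, 0, 0, 0.113, 0, 0, 0, 0, 0, 0, 0.12, 0, 0, 0, 0, 0, 0, 0.127, 0, 0, 0, 0, 0, 0, 0.134, 0, 0, 0, 0, 0, 0, 0.14, 0, 0, 0, 0, 0, 0, 0.145, 0, 0, 0, 0, 0, 0, 0.149, 0, 0, 0, 0, 0, 0, 0.151, 0, 0, 0, 0, 0, 0, 0.151, 0, 0, 0, 0, 0],
)

```text
t: 10.82
tool_pos: [0.5906, -0.0593, 0.0905]
orientation: [2.444, 1.973, 0.0]
force: [0.3, 0.3, -0.7]
opening: 0.0006
gripper_force: 0.0
```

```bash
python3 side.py
```

```text
(10.825, array([ 0.0162, -0.0721,  0.0905]), array([ 0.3,  0.3, -0.7]))
1 163 [-0.0702 -0.0129] lever 9 0.0176
2 9 [-0.0019 -0.0005] lever 11 0.0143
3 9 [-0.0013 -0.0001] lever 33 0.0135
4 8 [-0.0013 -0.0002] lever 12 0.0122
5 276 [-0.07   -0.0029] lever 139 0.0187
```

move_arm(
  deltas=[0, 0.0015, 0, 0, 0, 0, 0, 0, 0.003, 0, 0, 0, 0, 0, 0, 0.0045, 0, 0, 0, 0, 0, 0, 0.0045, 0, 0, 0, 0, 0],
)

```text
t: 11.38
tool_pos: [0.5947, -0.0602, 0.0904]
orientation: [-2.444, -1.973, 0.0]
force: [-1.9, 0.5, 0.5]
opening: 0.0004
gripper_force: 0.7
```

move_arm(
  deltas=[0, 0.0015, 0, 0, 0, 0, 0, 0, 0.003, 0, 0, 0, 0, 0, 0, 0.003, 0, 0, 0, 0, 0],
)

```text
t: 11.75
tool_pos: [0.598, -0.0609, 0.0907]
orientation: [2.444, 1.973, 0.0]
force: [-0.9, 0.1, 0.5]
opening: 0.0002
gripper_force: 0.5
```

```bash
python3 side.py
```

```text
(11.75, array([ 0.0238, -0.072 ,  0.0907]), array([-0.9,  0.1,  0.5]))
1 192 [-0.0703 -0.0037] lever 5 0.0177
2 12 [-0.0013 -0.0002] lever 10 0.0143
3 13 [-0.0011 -0.    ] lever 33 0.0136
4 8 [-0.0009 -0.0001] lever 32 0.0142
5 275 [-0.0698 -0.003 ] lever 132 0.0252
```

move_arm(
  deltas=[0, 0.0015, 0, 0, 0, 0, 0, 0, 0.003, 0, 0, 0, 0, 0, 0, 0.003, 0, 0, 0, 0, 0],
)

```text
t: 12.18
tool_pos: [0.5993, -0.0611, 0.0904]
orientation: [-2.442, -1.972, 0.004]
force: [-9.8, 1.7, 4.4]
opening: 0.0008
gripper_force: 5.3
```

move_arm(
  deltas=[0, 0.001, 0, 0, 0, 0, 0, 0, 0.002, 0, 0, 0, 0, 0, 0, 0.002, 0, 0, 0, 0, 0],
)

```text
t: 12.55
tool_pos: [0.5997, -0.0612, 0.0903]
orientation: [-2.44, -1.97, 0.007]
force: [-17.9, 2.8, 9.9]
opening: 0.0004
gripper_force: 10.2
```

It is against its stop (force up, no more motion). I'll retreat, rise and move over to bay 1.

move_arm(
  deltas=[0, -0.006, 0, 0, 0, 0, 0, 0, -0.035, 0, 0, 0, 0, 0, 0, -0.074, -0.01, 0, 0, 0, 0, 0, -0.074, -0.04, 0, 0, 0, 0, 0.05, -0.074, -0.04, 0, 0, 0, 0, 0.1, -0.074, -0.04, 0, 0, 0, 0, 0.144, -0.074, -0.04, 0, 0, 0, 0, 0.144, -0.074, -0.04, 0, 0, 0, 0, 0.144, -0.074, -0.02, 0, 0, 0, 0, 0.144, -0.074, 0, 0, 0, 0, 0, 0.144, -0.074, 0, 0, 0, 0, 0],
)

```text
t: 13.92
tool_pos: [0.5581, 0.0933, 0.087]
orientation: [-2.443, -1.97, 0.008]
force: [0.3, 0.9, 0.2]
opening: 0.0007
gripper_force: 0.0
```

```bash
python3 side.py;python3 look.py
```

```text
(13.925, array([-0.0477,  0.0702,  0.087 ]), array([0.3, 0.9, 0.2]))
1 184 [-0.0701 -0.0024] lever 27 0.0141
2 14 [-0.0013 -0.0002] lever 31 0.0138
3 15 [-0.0014 -0.    ] lever 34 0.0134
4 12 [-0.0013 -0.0001] lever 35 0.0148
5 284 [-0.0701 -0.0021] lever 50 0.0404
(13.975, array([-0.0467,  0.0706,  0.0886]), array([0.1, 0.4, 0.3]))
1 2 [-0.0655 -0.0636] lever x 0 
2 0  lever x 0 
3 0  lever x 24 0.0145
4 0  lever x 20 0.0159
5 243 [-0.0699 -0.0031] lever x 36 0.0399
```

Lever 5 is on (0.040, mirroring 0.014 at off). Now lever 1.

move_arm(
  deltas=[0, 0.015, 0, 0, 0, 0, 0, 0, 0.024, 0, 0, 0, 0, 0, 0, 0.031, 0, 0, 0, 0, 0, 0, 0.038, 0, 0, 0, 0, 0, 0, 0.045, 0, 0, 0, 0, 0, 0, 0.051, 0, 0, 0, 0, 0, 0, 0.057, 0, 0, 0, 0, 0, 0, 0.062, 0, 0, 0, 0, 0, 0, 0.066, 0, 0, 0, 0, 0, 0, 0.07, 0, 0, 0, 0, 0, 0, 0.073, 0, 0, 0, 0, 0, 0, 0.073, 0, 0, 0, 0, 0],
)

```text
t: 15.52
tool_pos: [0.6292, 0.0796, 0.0898]
orientation: [-2.44, -1.971, 0.008]
force: [-15.3, 2.6, 7.1]
opening: 0.0001
gripper_force: 8.3
```

move_arm(
  deltas=[0, 0.001, 0, 0, 0, 0, 0, 0, 0.001, 0, 0, 0, 0, 0],
)

```text
t: 15.78
tool_pos: [0.6294, 0.0796, 0.0897]
orientation: [-2.44, -1.97, 0.01]
force: [-19.3, 2.4, 9.4]
opening: 0.0005
gripper_force: 10.5
```

Same signature: it is against its stop. I'll retreat well clear and check.

move_arm(
  deltas=[0, -0.006, 0, 0, 0, 0, 0, 0, -0.035, 0, 0, 0, 0, 0, 0, -0.074, -0.01, 0, 0, 0, 0, 0, -0.1, -0.05, 0, 0, 0, 0, 0, -0.15, -0.09, 0, 0, 0, 0, 0, -0.2, -0.11, 0, 0, 0, 0, 0, -0.22, -0.11, 0, 0, 0, 0, 0, -0.22, -0.11, 0, 0, 0, 0, 0, -0.22, -0.11, 0, 0, 0, 0],
)

```text
t: 16.9
tool_pos: [0.4188, 0.1251, 0.2008]
orientation: [2.444, 1.973, 0.001]
force: [0.0, -0.4, -0.2]
opening: 0.0005
gripper_force: 0.0
```

```bash
python3 side.py;python3 look.py; python3 - <<'E'
from h import *
im,_=robot.read_camera("side");cv2.imwrite("pics/s4.png",cv2.resize(im[130:300,180:350,::-1],None,fx=3.5,fy=3.5))
E
```

```text
(16.9, array([-0.1906,  0.0719,  0.2008]), array([ 0. , -0.4, -0.2]))
1 192 [-0.0701 -0.0015] lever 37 0.0401
2 13 [-0.0016 -0.0003] lever 31 0.0135
3 12 [-0.001 -0.   ] lever 32 0.0136
4 13 [-0.0014 -0.0001] lever 34 0.0149
5 280 [-0.0699 -0.0012] lever 51 0.0403
(16.95, array([-0.1907,  0.0719,  0.2005]), array([-0.7, -0.5,  0.1]))
1 176 [-0.0542 -0.0031] lever x 37 0.0392
2 0  lever x 21 0.0138
3 0  lever x 23 0.0144
4 0  lever x 20 0.0157
5 261 [-0.0706 -0.0032] lever x 39 0.0397
```

View pics/s4.png

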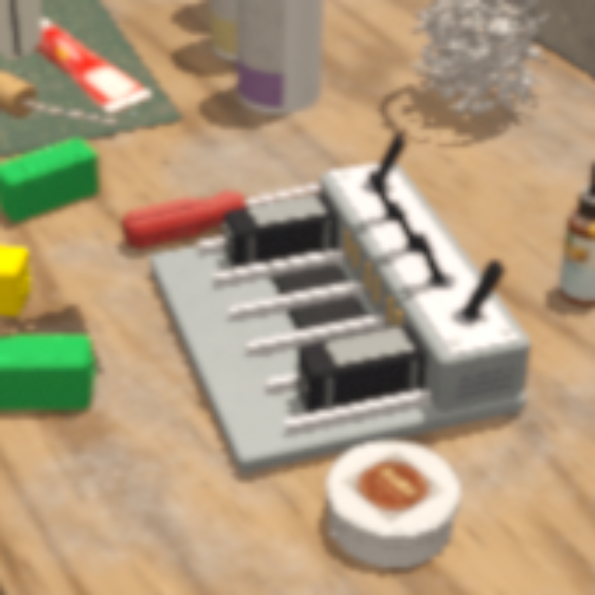

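Both packs are home, at (280,230) and (360,370). Levers 1 (385,160) and 5 (485,290) lean back, the middle three are still off, and the driver and tin look untouched.

```bash
python3 -c "
from plant import robot
print(robot.close_job())"
```

```text
the job is handed in; nothing more can be done
None
```

I pushed the packs in bays 1 and 5 fully home, then threw levers 1 and 5 to on; levers 2–4 are still off, the screwdriver and tin look undisturbed in the last picture, and the job is handed in (verdict not shown).

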